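# Empty the grinding jar on the tilting stand

### The arm

A 6-joint arm with a two-finger parallel gripper is mounted at the origin on the work surface. World frame = base frame: x ahead of the robot, y to its left, z up, the work surface at z = 0. Lengths are in mm, angles in rad, forces in N, time in s.
With the tool pointing down it reaches from about 275 to 1000 mm from the base axis. Payload 8.4 kg.
Tool frame: the origin (TCP) lies where the fingers leave the gripper's body, on its centre line; the fingertips stand 73 mm ahead of it and the grasp point (between the pads) lies 54 mm ahead of it (ctrl.pinch_z is the distance from the TCP to the grasp point, in mm); z points along the fingers, y is the line along which they close (so a half turn about z gives the same grasp; the last joint's range is limited). The gripper opens to 85 mm and grips with 20 to 120 N. Pads are 22 mm wide; open, the fingers measure 114 mm over their backs; the gripper's body (76 mm by 85 mm) begins 54 mm behind the grasp point. The pads swing forward as they close: fully open they stand 13 mm farther back than shut.
Start: joints at [1.218, 0.353, 1.633, -0, 1.155, -0.002], TCP at [214.78, 586.94, 303.881] pointing down, gripper open.
Joint ranges: [-2.63, 2.63], [-0.92, 2.1], [0.06, 2.66], [-1.3, 4.44], [0, 2.69], [-3.02, 3.02]. Speed limits (rad/s): [2.22, 2.22, 2.79, 3.14, 3.14, 3.14].

### API

Orientations are given as a 3x3 rotation matrix whose columns are the frame's x, y, z axes.
In Python, from station import monitor, vision, workorder, ctrl gives the robot as it stands.
- The arm moves only by the tool servo_tool, never from a script. Its argument "deltas" is text: rows parted by semicolons, each of 7 numbers parted by spaces: the closure, from 0 (fully open) to 1 (shut), then the shift along the tool's x, y, z in mm, then the turn, a rotation vector about the tool's x, y, z in degrees. In form: claw x y z wx wy wz; .... A call has 1 to 10 rows; each row shifts and turns the commanded pose from where the row before left it, along the tool's axes as they then stand; what a row does not reach is not made up. A row lasts 1/12 s, in which the tool goes at most 41.7 mm and 7.16 degrees, less where a joint would pass 70% of its speed; a pose out of reach is approached as far as the arm can. A call with a gripper value outside its range is refused whole. The fingers move at their own pace and stop on an object; "force" is the grip in N (left out, the last holds). Time passes only in rows, so rows that do not move let the fingers close. It gives the time, the measured TCP pose, the force, the opening and the grip force at its end, in the units of the state.
- monitor.sense(): the state, without advancing time (a new reading comes with each control period).
- vision.read_camera(name): name is "side" or "top" or "wrist"; returns (picture, depth): 420x560x3 uint8, red, green, blue; 420x560 float32, mm along the optical axis (not along the pixel's ray), 0 where there is no reading.
- vision.camera_info(name): a dict with "intrinsics" (3x3 intrinsics, pixels), "T" (4x4, takes a point from camera to world coordinates). Camera axes: x right, y down, z forward; pixel columns grow to the right and rows downward; lengths in mm; the calibration is good to about 2 mm. A picture is of the moment at which its call begins: read the wrist's pose just before it. camera_info takes no time and is no camera call; for the wrist camera it gives the pose at the moment of the call.
- workorder.sign_off(): hands the job in; it is judged then, once.
The state is a dict: "clock": time; "qpos": joint angles; "qd": joint speeds; "joint_torque": joint torques, N m; "tool_pos": TCP position; "eef_rot": TCP orientation; "wrist_force": force on the tool from outside, world axes, zero at the start; "moment": the same for the moment, N m; "grip_width": opening from 0.0 (shut) to 1.0 (fully open); "grasp_force": force on a finger pad.
Only numpy, scipy, OpenCV 4.12 (cv2) and the standard library are available. Lean on these libraries where they do the work, as an engineer would, in place of code of your own. Each camera call takes 0.05 s, during which the arm holds its last target. There are 200 camera calls.

### The job

Two steel grinding balls are inside the capped jar that hangs in the tilting stand. Unscrew the jar's cap by its grip bar (anticlockwise as far as it goes), tip the jar over with the crank so that both balls roll out into the clear tray in front of it, then crank the jar fully back upright and screw its cap fully shut again.

Things in the scene. Friction and masses are not known exactly. Their poses are not given: they have to be found in the camera images.
- stand: Green tilting stand fixed to the bench, two posts (122 mm over all, 124 mm high) with the steel jar between them. Origin on the bench straight below the jar's axis; x points forward to the clear tray, y to the left along the axle, z up. Axle 110 mm above the origin. Two other black-capped canisters stand loose on the bench and are not part of the job.
- jar (a joint): Tilt of the steel jar (70 mm across, 110 mm high) on its axle, rad: 0 = upright (stop), 2.1 = mouth down over the tray (stop); grows as the mouth swings forward. With the cap unscrewed the balls roll out between about 1.6 and 2.1. Stiff axle, 0.2 N m (3 to 4 N at the crank pin): stays where left.
- cap (a joint): Turn of the jar's black cap (disc 76 mm across, 80 degree pour notch), rad: 0 = screwed shut (stop), 1.4 = fully unscrewed (stop), growing anticlockwise from above. On a coarse thread it rises 4 mm and never comes off; from about 1.1 its notch stands over the opening in the jar's top on the tray side, so balls can pass. Takes 0.05 N m, stays where left.
- cap_grip (a point): Point on the cap's axis at the height to grip its bar (56 long x 14 wide x 36 mm high): 22 mm above the flat of the cap, 14 mm below the bar's top. x runs along the bar and turns with the cap; z up the jar's axis. Jar upright: 198 mm above the bench when shut, 202 mm unscrewed. Shut, the bar points forward to the tray; unscrewed, 80 degrees round.
- crank (a point): Centre of the crank's black pin (14 mm thick, 47 mm long along y, arm at its left end), 108 mm right of the jar's axis. Crank and frame turn with the jar (axes as the stand's when upright). At tilt t rad the pin is 70*sin(t-1.047) mm ahead of the axle and 70*cos(t-1.047) mm above it: up and over, forward. Grip loosely from above, fingers closing along the stand's x; it turns in them.
- ball1: Steel grinding ball, 18 mm across, 24 g; origin at its centre. Inside the jar at the start.
- ball2: The second steel grinding ball, same as the first. Inside the jar at the start.
- tray_in (a point): Centre of the inner floor of the open clear plastic tray, fixed to the bench in front of the stand (about 120 mm ahead of the jar's axis). Tray 190 mm along its x (away from the stand), 170 mm along y, walls 45 mm high and 4 mm thick, floor 4 mm above the bench.
Not all that is in view belongs to the job. Of the things that look like the stand, take the one that is farthest to the robot's right at the start.

How it is judged:
By the outcome, as a careful person would: the job done as asked, in the order asked, and still so for the second after the job is handed in, with the robot touching nothing.
It also fails if it takes over 72 s, if anything falls off the work surface, if the arm or the gripper's body presses on something with over 40 N, if the wrist force passes 120 N, or if a joint passes its speed limit or range.

## Working session

There is one attempt and no reset: what is moved stays moved. The work goes in short steps, Python scripts to look and compute and a tool call to move; the robot and the scene stay as the last step left them, time stands still between calls to the robot, and variables do not carry over. Pictures are saved under pics/ and viewed, at most 10 in all, crops included, and the job is handed in when it is done.

Besides the shell and the picture viewer there is one more tool, called after "Call:" by a JSON object that holds its "name" and its "arguments". servo_tool: Moves the arm, as the interface text tells. Its arguments: {"type":"object","properties":{"deltas":{"type":"string"},"force":{"type":"number"}},"required":["deltas"]}

```bash
mkdir -p pics; cat > h.py <<'E'
import numpy as np, cv2
from station import monitor, vision, workorder, ctrl
def snap(n,f):
    i=vision.camera_info(n); im,d=vision.read_camera(n)
    cv2.imwrite(f'pics/{f}.png',im[:,:,::-1]); np.savez(f'pics/{f}.npz',d=d,K=i['intrinsics'],T=i['T'],im=im)
def pts(f,uv=None):
    z=np.load(f'pics/{f}.npz'); d=z['d'];K=z['K'];T=z['T']
    if uv is None: v,u=np.mgrid[:d.shape[0],:d.shape[1]]
    else: u,v=np.array(uv).T
    D=d[v,u]; P=np.stack([(u-K[0,2])/K[0,0]*D,(v-K[1,2])/K[1,1]*D,D],-1)
    return P@T[:3,:3].T+T[:3,3]
E
python3 - <<'E'
from h import *
snap('top','top0');snap('side','side0')
a=np.hstack([cv2.imread('pics/top0.png'),cv2.imread('pics/side0.png')])
cv2.imwrite('pics/both.png',cv2.resize(a,(800,300),interpolation=cv2.INTER_AREA))
print(monitor.sense()['clock'],monitor.sense()['eef_rot'],vision.camera_info('top')['T'],vision.camera_info('side')['T'])
E
```

```text
0.1 [[-9.39108993e-01  3.43619203e-01 -3.77538744e-04]
 [ 3.43619409e-01  9.39108307e-01 -1.13555241e-03]
 [-3.56478448e-05 -1.19613712e-03 -9.99999284e-01]] [[-1.52896215e-02 -9.85702220e-01  1.67801552e-01  4.30517854e+02]
 [-9.99878812e-01  1.55645774e-02  3.23417137e-04  6.64396997e+01]
 [-2.93055323e-03 -1.67776271e-01 -9.85820742e-01  8.12470061e+02]
 [ 0.00000000e+00  0.00000000e+00  0.00000000e+00  1.00000000e+00]] [[ 8.34013380e-01 -3.58402717e-01  4.19486799e-01  1.86653261e+02]
 [-5.51735018e-01 -5.46140878e-01  6.30332144e-01 -4.98223594e+02]
 [ 3.18613548e-03 -7.57150998e-01 -6.53232129e-01  7.15522789e+02]
 [ 0.00000000e+00  0.00000000e+00  0.00000000e+00  1.00000000e+00]]
```

View pics/top0.png

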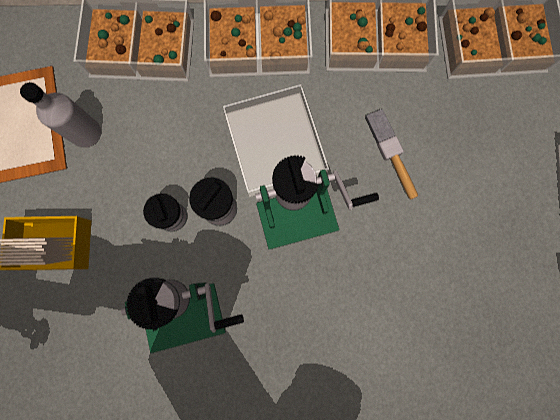

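View pics/side0.png

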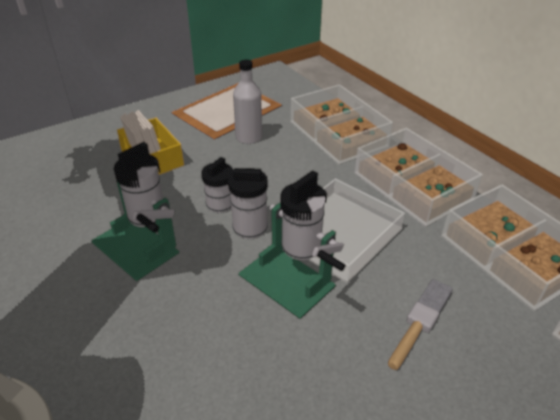

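```bash
python3 - <<'E'
from h import *
for f in ('top0','side0'):
    P=pts(f); im=np.load(f'pics/{f}.npz')['im'].astype(int); dk=im.max(-1)<60
    c=np.array([430,30]) 
    m=(P[...,0]>330)&(P[...,0]<620)&(P[...,1]>-120)&(P[...,1]<115)
    if f=='top0':
        u,v=np.meshgrid(range(560),range(420)); m&=(u>235)
    top=m&(P[...,2]>204)&(P[...,2]<225)
    q=P[top]; (cx,cy),(w,h),a=cv2.minAreaRect(q[:,:2].astype(np.float32)); print(f,'bar',len(q),q[:,2].mean(),(cx,cy),(w,h),a)
    disc=m&(P[...,2]>165)&(P[...,2]<190)&dk
    q=P[disc];print('disc',len(q),np.median(q[:,2]),cv2.minEnclosingCircle(q[:,:2].astype(np.float32)))
    pin=m&(P[...,2]>135)&(P[...,2]<160)&dk&(P[...,1]<0)
    q=P[pin]
    if len(q): print('pin',len(q),q.max(0),cv2.minAreaRect(q[:,:2].astype(np.float32)))
im=cv2.imread('pics/top0.png')[140:260,230:390]
cv2.imwrite('pics/crop0.png',cv2.resize(im,(800,600),interpolation=cv2.INTER_CUBIC))
E
```

```text
top0 bar 318 210.42791004865106 (588.2874755859375, 32.575531005859375) (55.904685974121094, 14.06649398803711) 14.296287536621094
disc 996 175.0368405077512 ((587.808349609375, 32.65045166015625), 39.1851692199707)
pin 208 [ 5.66394869e+02 -2.46135594e-01  1.58294926e+02] ((554.0562744140625, -54.272178649902344), (108.34002685546875, 23.380800247192383), 89.31344604492188)
side0 bar 251 209.5404464628659 (586.1061401367188, 30.840641021728516) (57.38824462890625, 15.349153518676758) 14.772210121154785
disc 717 175.04015031360234 ((583.7271728515625, 31.190034866333008), 38.889732360839844)
pin 224 [ 5.75305339e+02 -3.27200506e-01  1.59226597e+02] ((556.957763671875, -54.68299865722656), (112.12984466552734, 22.826217651367188), 82.41268157958984)
```

View pics/crop0.png

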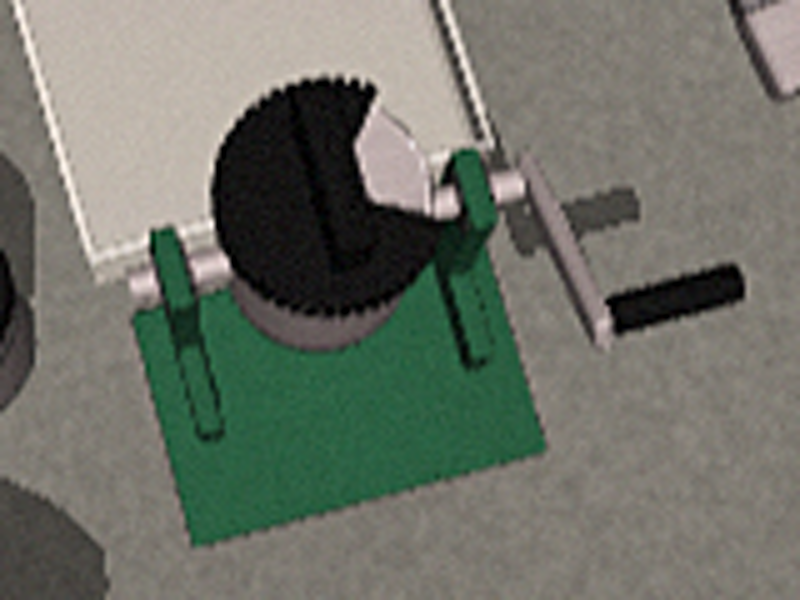

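Call:
{"name": "servo_tool", "arguments": {"deltas": "0 -15 -10 -20 0 0 0;0 -25 -19 -20 0 0 0;0 -28 -20 0 0 0 0;0 -28 -20 0 0 0 0;0 -28 -20 0 0 0 0;0 -28 -20 0 0 0 0;0 -28 -20 0 0 0 0;0 -28 -20 0 0 0 0;0 -28 -20 0 0 0 0;0 -28 -20 0 0 0 0"}}

```text
clock: 0.93
tool_pos: [398.2, 317.1, 343.7]
eef_rot: [[-0.939, 0.344, -0.0], [0.344, 0.939, -0.0], [0.0, -0.0, -1.0]]
wrist_force: [0.3, 0.2, 0.4]
grip_width: 0.996
grasp_force: 0.0
```

Call:
{"name": "servo_tool", "arguments": {"deltas": "0 -28 -20 0 0 0 0;0 -28 -20 0 0 0 0;0 -28 -20 0 0 0 0;0 -28 -20 0 0 0 0;0 -28 -20 0 0 0 0;0 -28 -20 0 0 0 0;0 -28 -20 0 0 0 0;0 -28 -20 0 0 0 0;0 -24 -20 0 0 0 0;0 -10 -8 0 0 0 0"}}

```text
clock: 1.77
tool_pos: [576.8, 50.4, 343.5]
eef_rot: [[-0.938, 0.345, 0.0], [0.345, 0.938, -0.001], [-0.0, -0.001, -1.0]]
wrist_force: [0.7, 0.9, 0.6]
grip_width: 1.0
grasp_force: 0.0
```

Call:
{"name": "servo_tool", "arguments": {"deltas": "0.3 0 0 0 0 0 7;0.3 0 0 0 0 0 7;0.3 0 0 0 0 0 7;0.3 0 0 0 0 0 7;0.3 0 0 0 0 0 7;0.3 0 0 0 0 0 7;0.3 0 0 0 0 0 7;0.3 0 0 0 0 0 7;0.3 0 0 0 0 0 7;0.3 0 0 0 0 0 7"}}

```text
clock: 2.6
tool_pos: [575.0, 54.0, 343.6]
eef_rot: [[0.008, 1.0, -0.001], [1.0, -0.008, 0.0], [0.0, -0.001, -1.0]]
wrist_force: [-0.1, -0.8, -0.8]
grip_width: 0.702
grasp_force: 0.0
```

Call:
{"name": "servo_tool", "arguments": {"deltas": "0.3 0 0 0 0 0 7;0.3 0 0 0 0 0 7;0.3 0 0 0 0 0 7;0.3 0 0 0 0 0 7;0.3 0 0 0 0 0 7;0.3 0 0 0 0 0 7;0.3 0 0 0 0 0 7;0.3 0 0 0 0 0 7;0.3 0 0 0 0 0 7;0.3 0 0 0 0 0 7"}}

```text
clock: 3.43
tool_pos: [575.0, 54.0, 343.6]
eef_rot: [[0.942, 0.335, -0.001], [0.335, -0.942, 0.0], [-0.001, -0.0, -1.0]]
wrist_force: [-0.3, -0.5, -0.3]
grip_width: 0.7
grasp_force: 0.0
```

Call:
{"name": "servo_tool", "arguments": {"deltas": "0.3 0 0 0 0 0 5.2;0.3 0 0 0 0 0 0;0.3 0 0 0 0 0 0"}}

```text
clock: 3.68
tool_pos: [575.1, 53.9, 343.7]
eef_rot: [[0.966, 0.257, -0.001], [0.257, -0.966, 0.0], [-0.001, -0.0, -1.0]]
wrist_force: [0.4, -0.3, 0.3]
grip_width: 0.699
grasp_force: 0.0
```

```bash
python3 - <<'E'
from h import *
s=monitor.sense(); snap('wrist','w1'); print(s['tool_pos'],s['eef_rot'],s['qpos'],ctrl.pinch_z)
P=pts('w1'); im=np.load('pics/w1.npz')['im'].astype(int); dk=im.max(-1)<70
m=np.hypot(P[...,0]-587,P[...,1]-32)<55
for lo,hi in ((204,222),(168,184)):
    k=m&(P[...,2]>lo)&(P[...,2]<hi)
    if lo<200:k&=dk
    q=P[k].astype(np.float32);print(len(q),np.median(q[:,2]) if len(q) else 0); 
    if len(q): print(cv2.minAreaRect(q[:,:2]),cv2.minEnclosingCircle(q[:,:2]))
q=np.array([555,-88]);k=(np.hypot(P[...,0]-555,P[...,1]+88)<40)&(P[...,2]>130)&dk
q=P[k].astype(np.float32);print('pin',len(q)); 
if len(q):print(np.percentile(q[:,2],[5,50,98]),cv2.minAreaRect(q[:,:2]))
E
```

```text
[575.12469233  53.89597064 343.67908276] [[ 9.66423930e-01  2.56952245e-01 -5.75041652e-04]
 [ 2.56952346e-01 -9.66424069e-01  1.07445267e-04]
 [-5.28125791e-04 -2.51595978e-04 -9.99999829e-01]] [9.07677530e-02 2.43851316e-01 1.69291524e+00 1.70375007e-04
 1.20538904e+00 1.40163585e+00] 53.900000000000006
1448 212.06238Traceback (most recent call last):
  File "<stdin>", line 9, in <module>
cv2.error: OpenCV(4.12.0) /io/opencv/modules/imgproc/src/convhull.cpp:143: error: (-215:Assertion failed) total >= 0 && (depth == CV_32F || depth == CV_32S) in function 'convexHull'
```

View pics/w1.png

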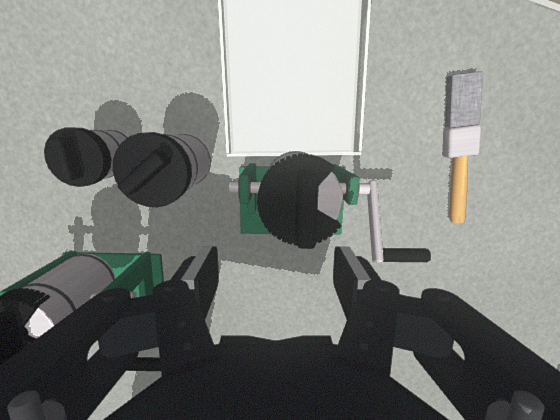

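```bash
python3 - <<'E'
from h import *
P=pts('w1'); im=np.load('pics/w1.npz')['im'].astype(int); dk=im.max(-1)<70
u,v=np.meshgrid(range(560),range(420))
B=(u>240)&(u<350)&(v>140)&(v<255)
def rep(n,k):
    q=P[k].astype(np.float32);print(n,len(q),np.median(q[:,2]),cv2.minAreaRect(q[:,:2]),cv2.minEnclosingCircle(q[:,:2]))
rep('bar',B&(P[...,2]>208)&(P[...,2]<216)); rep('disc',B&dk&(P[...,2]>171)&(P[...,2]<181))
rep('pin',(u>381)&(u<440)&(v>245)&(v<268)&(P[...,2]>120))
E
```

```text
Traceback (most recent call last):
cv2.error: OpenCV(4.12.0) /io/opencv/modules/imgproc/src/convhull.cpp:143: error: (-215:Assertion failed) total >= 0 && (depth == CV_32F || depth == CV_32S) in function 'convexHull'
```

```bash
python3 - <<'E'
from h import *
P=pts('w1'); im=np.load('pics/w1.npz')['im'].astype(int); dk=im.max(-1)<70
u,v=np.meshgrid(range(560),range(420))
B=(u>240)&(u<350)&(v>140)&(v<255)
def rep(n,k):
    q=P[k].astype(np.float32);xy=q[:,:2].copy();print(n,len(q),np.median(q[:,2]),cv2.minAreaRect(xy),cv2.minEnclosingCircle(xy))
rep('bar',B&(P[...,2]>208)&(P[...,2]<216)); rep('disc',B&dk&(P[...,2]>171)&(P[...,2]<181))
rep('pin',(u>381)&(u<440)&(v>245)&(v<268)&(P[...,2]>120))
E
```

```text
bar 1401 212.08984 ((590.5552978515625, 33.60786819458008), (55.22998046875, 14.138233184814453), 14.140739440917969) ((590.5968017578125, 33.44293975830078), 27.900976181030273)
disc 3610 176.36093 ((588.778564453125, 38.39384460449219), (77.45050811767578, 67.81806182861328), 23.643985748291016) ((590.380615234375, 33.48190689086914), 39.36587142944336)
pin 677 151.02675 ((586.7894287109375, -13.299125671386719), (195.55029296875, 35.88102340698242), 68.24452209472656) ((599.1616821289062, -18.236526489257812), 97.8843002319336)
```

Call:
{"name": "servo_tool", "arguments": {"deltas": "0.3 4.5 12 10 0 0 0.6;0.3 4.6 11.7 20 0 0 0;0.3 0 0 20 0 0 0;0.3 0 0 15 0 0 0;0.3 0 0 12 0 0 0;0.3 0 0 10 0 0 0;0.3 0 0 3 0 0 0;0.3 0 0 0 0 0 0"}}

```text
clock: 4.4
tool_pos: [590.0, 32.7, 253.1]
eef_rot: [[0.97, 0.244, -0.001], [0.244, -0.97, -0.0], [-0.001, -0.0, -1.0]]
wrist_force: [-1.1, -1.3, -0.2]
grip_width: 0.703
grasp_force: 0.0
```

Call:
{"name": "servo_tool", "arguments": {"deltas": "1 0 0 0 0 0 0;1 0 0 0 0 0 0;1 0 0 0 0 0 0;1 0 0 0 0 0 0;1 0 0 0 0 0 0;1 0 0 0 0 0 0;1 0 0 0 0 0 0;1 0 0 0 0 0 0", "force": 40}}

```text
clock: 5.07
tool_pos: [590.4, 33.5, 254.8]
eef_rot: [[0.97, 0.244, 0.001], [0.244, -0.97, 0.001], [0.001, -0.001, -1.0]]
wrist_force: [-2.0, 3.8, 7.2]
grip_width: 0.158
grasp_force: 42.3
```

Call:
{"name": "servo_tool", "arguments": {"deltas": "1 0 0 -0.5 0 0 -4;1 0 0 -0.5 0 0 -7;1 0 0 -0.5 0 0 -7;1 0 0 -0.5 0 0 -7;1 0 0 -0.5 0 0 -7;1 0 0 -0.5 0 0 -7;1 0 0 -0.5 0 0 -7;1 0 0 -0.5 0 0 -7;1 0 0 -0.5 0 0 -7;1 0 0 -0.5 0 0 -7"}}

```text
clock: 5.9
tool_pos: [589.5, 34.4, 258.3]
eef_rot: [[0.149, 0.989, -0.002], [0.989, -0.149, 0.003], [0.003, -0.002, -1.0]]
wrist_force: [-1.5, 9.5, -4.7]
grip_width: 0.159
grasp_force: 40.8
```

Call:
{"name": "servo_tool", "arguments": {"deltas": "1 0 0 -0.5 0 0 -6;1 0 0 -0.5 0 0 -5;1 0 0 0 0 0 -3;1 0 0 0 0 0 -1;1 0 0 0 0 0 0;1 0 0 0 0 0 0"}}

```text
clock: 6.4
tool_pos: [589.2, 34.4, 259.0]
eef_rot: [[-0.105, 0.994, -0.002], [0.994, 0.105, 0.003], [0.003, -0.002, -1.0]]
wrist_force: [-1.4, 10.5, -5.1]
grip_width: 0.157
grasp_force: 41.5
```

```bash
python3 - <<'E'
from h import *
s=monitor.sense(); print(s['moment'],s['wrist_force'],s['qpos'])
E
```

```text
[ 1.70335001  0.13412608 -0.58339208] [-1.41575714 10.47005962 -5.05431554] [ 0.05428722  0.34662367  1.75127981  0.00377105  1.04583439 -0.0527474 ]
```

Call:
{"name": "servo_tool", "arguments": {"deltas": "0.3 0 0 0 0 0 0;0.3 0 0 0 0 0 0;0.3 0 0 0 0 0 0;0.3 0 0 0 0 0 0;0.3 0 0 -10 0 0 0;0.3 0 0 -25 0 0 0;0.3 0 0 -30 0 0 0;0.3 -20 -8 0 0 0 0;0.3 -36 -13 0 0 0 0;0.3 -36 -13 0 0 0 0"}}

```text
clock: 7.23
tool_pos: [566.3, -62.7, 326.6]
eef_rot: [[-0.109, 0.994, 0.002], [0.994, 0.109, -0.0], [-0.001, 0.002, -1.0]]
wrist_force: [0.7, 0.2, 0.2]
grip_width: 0.702
grasp_force: 0.0
```

Call:
{"name": "servo_tool", "arguments": {"deltas": "0.3 -24 -9 0 0 0 0;0.3 0 0 0 0 0 -5;0.3 0 0 0 0 0 -3;0.3 0 0 0 0 0 0;0.3 0 0 0 0 0 0"}}

```text
clock: 7.65
tool_pos: [559.8, -87.3, 325.6]
eef_rot: [[-0.242, 0.97, 0.001], [0.97, 0.242, -0.0], [-0.0, 0.001, -1.0]]
wrist_force: [-1.0, -0.3, -1.2]
grip_width: 0.702
grasp_force: 0.0
```

```bash
python3 - <<'E'
from h import *
s=monitor.sense(); snap('wrist','w2');snap('side','s2');snap('top','t2'); print(s['tool_pos'])
z=np.hstack([cv2.imread(f'pics/{n}.png') for n in('w2','t2')]); cv2.imwrite('pics/b2.png',cv2.resize(z,(800,300),interpolation=cv2.INTER_AREA))
E
```

```text
[559.82925817 -87.31212218 325.62062817]
```

View pics/w2.png

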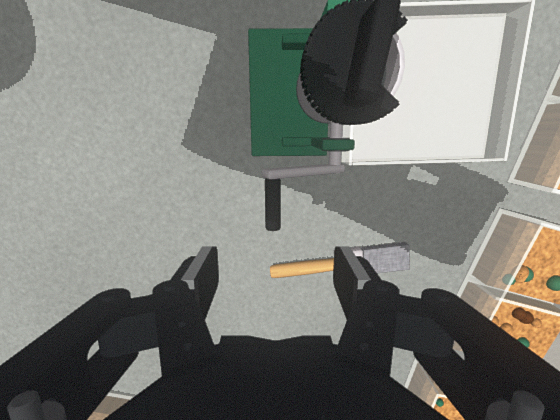

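```bash
python3 - <<'E'
from h import *
P=pts('w2')[182:232,258:288].reshape(-1,3).astype(np.float32); q=P[(P[:,2]>141)&(P[:,2]<160)]
print(len(q),np.percentile(q[:,2],[2,50,98]),cv2.minAreaRect(q[:,:2].copy()))
E
```

```text
770 [146.23225494 151.20375061 153.26972931] ((557.9293823242188, -85.56431579589844), (13.656063079833984, 43.961673736572266), 14.066483497619629)
```

Call:
{"name": "servo_tool", "arguments": {"deltas": "0.3 0 -2 15 0 0 0;0.3 0 0 30 0 0 0;0.3 0 0 30 0 0 0;0.3 0 0 25 0 0 0;0.3 0 0 15 0 0 0;0.3 0 0 9 0 0 0;0.3 0 0 0 0 0 0;0.3 0 0 0 0 0 0"}}

```text
clock: 8.47
tool_pos: [558.1, -87.4, 201.2]
eef_rot: [[-0.244, 0.97, -0.0], [0.97, 0.244, -0.0], [-0.0, -0.0, -1.0]]
wrist_force: [0.9, 1.4, -0.6]
grip_width: 0.697
grasp_force: 0.0
```

Call:
{"name": "servo_tool", "arguments": {"deltas": "1 0 0 0 0 0 0;1 0 0 0 0 0 0;1 0 0 0 0 0 0;1 0 0 0 0 0 0;1 0 0 0 0 0 0;1 0 0 0 0 0 0;1 0 0 0 0 0 0;1 0 0 0 0 0 0", "force": 20}}

```text
clock: 9.13
tool_pos: [557.4, -87.8, 201.8]
eef_rot: [[-0.244, 0.97, -0.0], [0.97, 0.244, -0.0], [-0.0, -0.001, -1.0]]
wrist_force: [-4.1, -1.8, 6.5]
grip_width: 0.159
grasp_force: 20.8
```

Call:
{"name": "servo_tool", "arguments": {"deltas": "1 0 4 -6.1 0 0 0;1 0 4.6 -5.7 0 0 0;1 0 5.2 -5.2 0 0 0;1 0 5.7 -4.6 0 0 0;1 0 6.1 -4 0 0 0;1 0 6.5 -3.3 0 0 0;1 0 6.8 -2.6 0 0 0;1 0 7.1 -1.9 0 0 0;1 0 7.2 -1.2 0 0 0;1 0 7.3 -0.4 0 0 0"}}

```text
clock: 9.97
tool_pos: [615.6, -73.0, 236.7]
eef_rot: [[-0.244, 0.97, -0.002], [0.97, 0.244, -0.0], [0.0, -0.002, -1.0]]
wrist_force: [-6.6, -2.5, 3.8]
grip_width: 0.153
grasp_force: 21.0
```

Call:
{"name": "servo_tool", "arguments": {"deltas": "1 0 7.3 0.4 0 0 0;1 0 7.2 1.2 0 0 0;1 0 7.1 1.9 0 0 0;1 0 6.8 2.6 0 0 0;1 0 6.5 3.3 0 0 0;1 0 6.1 4 0 0 0;1 0 5.7 4.6 0 0 0;1 0 5.2 5.2 0 0 0;1 0 4.6 5.7 0 0 0;1 0 4 6.1 0 0 0"}}

```text
clock: 10.8
tool_pos: [675.3, -58.0, 200.7]
eef_rot: [[-0.244, 0.97, -0.0], [0.97, 0.244, -0.0], [0.0, -0.0, -1.0]]
wrist_force: [-13.4, -3.2, 29.0]
grip_width: 0.153
grasp_force: 24.6
```

Call:
{"name": "servo_tool", "arguments": {"deltas": "1 0 0.8 1.2 0 0 0;1 0 0 0 0 0 0;1 0 0 0 0 0 0;1 0 0 0 0 0 0;1 0 0 0 0 0 0;1 0 0 0 0 0 0"}}

```text
clock: 11.3
tool_pos: [675.3, -58.1, 199.8]
eef_rot: [[-0.244, 0.97, -0.002], [0.97, 0.244, -0.0], [0.0, -0.002, -1.0]]
wrist_force: [-9.5, -0.9, 8.7]
grip_width: 0.15
grasp_force: 22.0
```

```bash
python3 - <<'E'
from h import *
snap('side','s3');snap('top','t3');snap('wrist','w3')
a=cv2.imread('pics/t3.png')[70:260,210:400];b=cv2.imread('pics/s3.png')[130:330,230:430]
z=np.hstack([cv2.resize(x,(400,400)) for x in(a,b)]); cv2.imwrite('pics/b3.png',z)
E
```

```text
(no output)
```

View pics/b3.png

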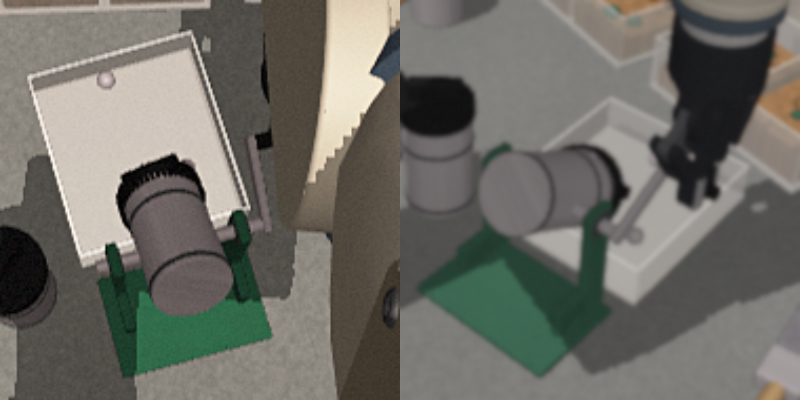

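Both balls seem to be out: one is at (105,80) in the left crop, the other at (190,163) beside the cap, and again at (636,238) in the side view. I'll crank the jar back and check once the view is clear.

Call:
{"name": "servo_tool", "arguments": {"deltas": "1 0 0 0 0 0 0;1 0 0 0 0 0 0;1 0 0 0 0 0 0;1 0 0 0 0 0 0;1 0 -0.8 -1.2 0 0 0;1 0 -4 -6.1 0 0 0;1 0 -4.6 -5.7 0 0 0;1 0 -5.2 -5.2 0 0 0;1 0 -5.7 -4.6 0 0 0;1 0 -6.1 -4 0 0 0"}}

```text
clock: 12.28
tool_pos: [651.4, -64.1, 228.1]
eef_rot: [[-0.243, 0.97, 0.005], [0.97, 0.243, 0.0], [-0.001, 0.005, -1.0]]
wrist_force: [6.2, 2.6, -2.0]
grip_width: 0.153
grasp_force: 19.8
```

Call:
{"name": "servo_tool", "arguments": {"deltas": "1 0 -6.5 -3.3 0 0 0;1 0 -6.8 -2.6 0 0 0;1 0 -7.1 -1.9 0 0 0;1 0 -7.2 -1.2 0 0 0;1 0 -7.3 -0.4 0 0 0;1 0 -7.3 0.4 0 0 0;1 0 -7.2 1.2 0 0 0;1 0 -7.1 1.9 0 0 0;1 0 -6.8 2.6 0 0 0;1 0 -6.5 3.3 0 0 0"}}

```text
clock: 13.12
tool_pos: [584.2, -81.4, 229.1]
eef_rot: [[-0.244, 0.97, 0.007], [0.97, 0.244, -0.0], [-0.002, 0.007, -1.0]]
wrist_force: [4.4, 0.5, 5.7]
grip_width: 0.154
grasp_force: 21.2
```

```bash
python3 - <<'E'
from h import *
snap('side','s4');snap('top','t4');snap('wrist','w4')
a=cv2.imread('pics/t4.png')[70:260,210:400];b=cv2.imread('pics/s4.png')[130:330,230:430]
z=np.hstack([cv2.resize(x,(400,400)) for x in(a,b)]); cv2.imwrite('pics/b4.png',z)
E
```

```text
(no output)
```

View pics/b4.png

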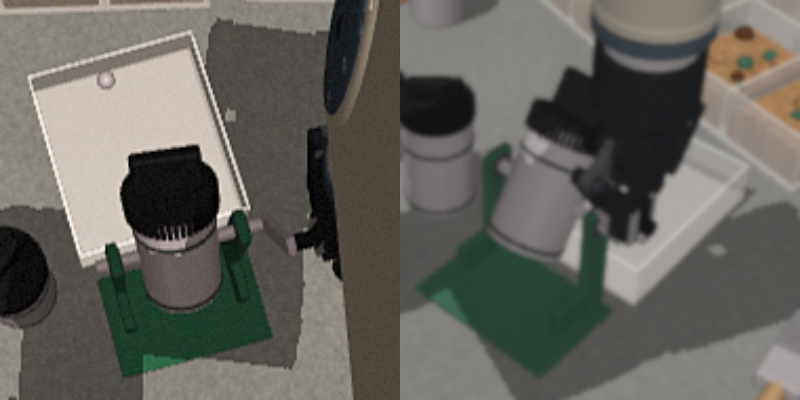

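Call:
{"name": "servo_tool", "arguments": {"deltas": "1 0 -6.1 4 0 0 0;1 0 -5.7 4.6 0 0 0;1 0 -5.2 5.2 0 0 0;1 0 -4.6 5.7 0 0 0;1 0 -4 6.1 0 0 0;1 0 -1 1.7 0 0 0;1 0 0 0 0 0 0;1 0 0 0 0 0 0;1 0 0 0 0 0 0"}}

```text
clock: 14.02
tool_pos: [557.3, -88.1, 199.2]
eef_rot: [[-0.244, 0.97, 0.001], [0.97, 0.244, -0.001], [-0.001, 0.001, -1.0]]
wrist_force: [3.8, -2.9, -2.0]
grip_width: 0.152
grasp_force: 21.8
```

```bash
python3 - <<'E'
from h import *
print(monitor.sense()['wrist_force'])
snap('wrist','w5');snap('top','t5')
a=cv2.imread('pics/t5.png')[70:260,210:400];b=cv2.imread('pics/w5.png')
z=np.hstack([cv2.resize(a,(350,400)),cv2.resize(b,(450,338))] if 0 else [cv2.resize(a,(360,338)),cv2.resize(b,(440,338))]); cv2.imwrite('pics/b5.png',z)
E
```

```text
[ 3.76324818 -2.94602611 -2.01395629]
```

View pics/b5.png

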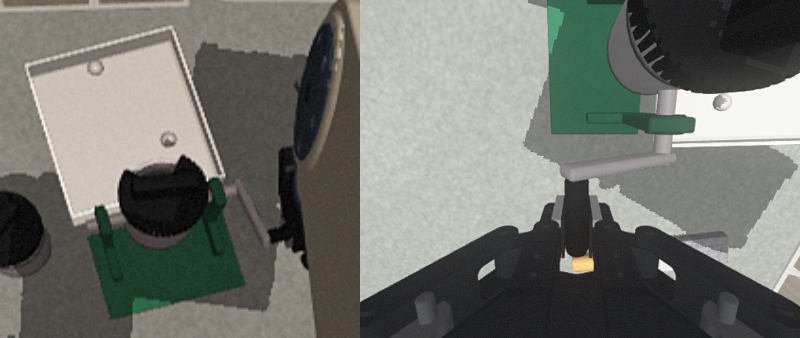

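Both balls are in the tray, at (95,68) and (168,140) in the left panel. I'll push the crank a little further to be sure it sits on the upright stop.

Call:
{"name": "servo_tool", "arguments": {"deltas": "1 0 -1.5 2.5 0 0 0;1 0 -0.5 1 0 0 0;1 0 0 0 0 0 0;1 0 0 0 0 0 0;1 0 0 0 0 0 0"}}

```text
clock: 14.53
tool_pos: [557.1, -88.3, 198.3]
eef_rot: [[-0.243, 0.97, 0.005], [0.97, 0.243, -0.0], [-0.002, 0.005, -1.0]]
wrist_force: [2.9, 1.8, 20.1]
grip_width: 0.155
grasp_force: 23.9
```

Call:
{"name": "servo_tool", "arguments": {"deltas": "1 0 1 -3 0 0 0;0.3 0 0 0 0 0 0;0.3 0 0 0 0 0 0;0.3 0 0 0 0 0 0;0.3 0 0 0 0 0 0;0.3 0 0 -10 0 0 0;0.3 0 0 -30 0 0 0;0.3 0 0 -40 0 0 0;0.3 0 0 -40 0 0 0;0.3 0 0 -10 0 0 0"}}

```text
clock: 15.37
tool_pos: [557.7, -88.4, 335.5]
eef_rot: [[-0.244, 0.97, 0.008], [0.97, 0.244, -0.001], [-0.003, 0.007, -1.0]]
wrist_force: [1.1, 0.3, 0.5]
grip_width: 0.698
grasp_force: 0.0
```

Call:
{"name": "servo_tool", "arguments": {"deltas": "0.3 20 11 0 0 0 0;0.3 30 17 0 0 0 0;0.3 30 17 0 0 0 0;0.3 30 17 0 0 0 0;0.3 0 0 0 0 0 5;0.3 0 0 0 0 0 4.5;0.3 0 0 0 0 0 0;0.3 0 0 0 0 0 0"}}

```text
clock: 16.03
tool_pos: [589.0, 33.8, 328.8]
eef_rot: [[-0.083, 0.997, -0.0], [0.997, 0.083, -0.0], [-0.0, -0.0, -1.0]]
wrist_force: [-0.1, 0.5, 0.1]
grip_width: 0.703
grasp_force: 0.0
```

```bash
python3 - <<'E'
from h import *
s=monitor.sense();print(s['tool_pos']); snap('wrist','w6')
P=pts('w6')[60:300,180:400].reshape(-1,3).astype(np.float32)
for h in (208,211):
  q=P[(P[:,2]>h)&(P[:,2]<222)&(np.hypot(P[:,0]-590,P[:,1]-33)<40)]
  print(len(q),np.median(q[:,2]),cv2.minAreaRect(q[:,:2].copy()))
snap('top','t6');P=pts('t6')
im=np.load('pics/t6.npz')['im']
E
```

```text
[588.95185435  33.76908694 328.80940439]
1642 216.01059 ((591.9375, 34.589866638183594), (14.054298400878906, 55.34421157836914), 4.429703235626221)
1623 216.02512 ((591.9368896484375, 34.58931350708008), (14.047747611999512, 55.34402847290039), 4.418191432952881)
```

Call:
{"name": "servo_tool", "arguments": {"deltas": "0.3 0 1.5 15 0 0 0.4;0.3 0 0 25 0 0 0;0.3 0 0 15 0 0 0;0.3 0 0 10 0 0 0;0.3 0 0 5 0 0 0;0.3 0 0 0 0 0 0;0.3 0 0 0 0 0 0"}}

```text
clock: 16.72
tool_pos: [591.0, 33.7, 259.2]
eef_rot: [[-0.073, 0.997, 0.001], [0.997, 0.073, 0.0], [-0.0, 0.001, -1.0]]
wrist_force: [0.7, 0.2, 1.2]
grip_width: 0.698
grasp_force: 0.0
```

Call:
{"name": "servo_tool", "arguments": {"deltas": "1 0 0 0 0 0 0;1 0 0 0 0 0 0;1 0 0 0 0 0 0;1 0 0 0 0 0 0;1 0 0 0 0 0 0;1 0 0 0 0 0 0;1 0 0 0 0 0 0;1 0 0 0 0 0 0", "force": 40}}

```text
clock: 17.38
tool_pos: [590.6, 33.9, 259.3]
eef_rot: [[-0.073, 0.997, -0.0], [0.997, 0.073, -0.0], [-0.0, -0.0, -1.0]]
wrist_force: [-1.7, -0.1, 6.1]
grip_width: 0.161
grasp_force: 42.3
```

Call:
{"name": "servo_tool", "arguments": {"deltas": "1 0 0 0.2 0 0 4;1 0 0 0.3 0 0 7;1 0 0 0.3 0 0 7;1 0 0 0.3 0 0 7;1 0 0 0.4 0 0 7;1 0 0 0.4 0 0 7;1 0 0 0.4 0 0 7;1 0 0 0.4 0 0 7;1 0 0 0.4 0 0 7;1 0 0 0.4 0 0 7"}}

```text
clock: 18.22
tool_pos: [590.6, 33.7, 256.0]
eef_rot: [[0.892, 0.452, 0.0], [0.452, -0.892, -0.0], [-0.0, 0.0, -1.0]]
wrist_force: [-3.6, -0.3, 7.8]
grip_width: 0.153
grasp_force: 42.6
```

Call:
{"name": "servo_tool", "arguments": {"deltas": "1 0 0 0.3 0 0 6;1 0 0 0.2 0 0 5;1 0 0 0 0 0 3;1 0 0 0 0 0 1.5;1 0 0 0 0 0 0;1 0 0 0 0 0 0"}}

```text
clock: 18.72
tool_pos: [590.5, 33.7, 255.4]
eef_rot: [[0.979, 0.204, -0.0], [0.204, -0.979, -0.001], [-0.0, 0.001, -1.0]]
wrist_force: [-2.0, -0.5, 6.4]
grip_width: 0.161
grasp_force: 46.2
```

```bash
python3 - <<'E'
from h import *
s=monitor.sense(); print(s['moment'],s['wrist_force'],s['qpos'])
E
```

```text
[-0.33890443  0.77745624  0.88404088] [-1.96797576 -0.49909893  6.41106106] [ 5.48933298e-02  3.51715951e-01  1.75278292e+00 -9.63108422e-04
  1.03721456e+00  1.42024210e+00]
```

Moment is 0.88 N m against the shut stop, so the cap is closed. Next I'll release, retract and verify.

Call:
{"name": "servo_tool", "arguments": {"deltas": "0.3 0 0 0 0 0 -2;0.3 0 0 0 0 0 0;0.3 0 0 0 0 0 0;0.3 0 0 0 0 0 0;0.3 0 0 -10 0 0 0;0.3 0 0 -25 0 0 0;0.3 0 0 -35 0 0 0;0.3 0 0 -20 0 0 0;0.3 -15 0 0 0 0 0;0.3 -15 0 0 0 0 0"}}

```text
clock: 19.55
tool_pos: [562.3, 26.8, 347.2]
eef_rot: [[0.972, 0.237, 0.004], [0.237, -0.972, 0.0], [0.004, 0.001, -1.0]]
wrist_force: [-1.4, 0.3, -1.5]
grip_width: 0.703
grasp_force: 0.0
```

Call:
{"name": "servo_tool", "arguments": {"deltas": "0.3 -25 0 0 0 0 0;0.3 -10 0 0 0 0 0;0.3 0 0 0 0 0 0;0.3 0 0 0 0 0 0"}}

```text
clock: 19.88
tool_pos: [527.9, 18.5, 345.5]
eef_rot: [[0.972, 0.236, 0.002], [0.236, -0.972, 0.0], [0.002, 0.0, -1.0]]
wrist_force: [0.2, -0.6, 0.3]
grip_width: 0.699
grasp_force: 0.0
```

```bash
python3 - <<'E'
from h import *
s=monitor.sense();print(s['clock'],s['tool_pos']); snap('wrist','w7')
P=pts('w7')[0:300,100:460].reshape(-1,3).astype(np.float32)
q=P[(P[:,2]>206)&(P[:,2]<222)&(np.hypot(P[:,0]-590,P[:,1]-33)<40)]
print(len(q),np.median(q[:,2]),cv2.minAreaRect(q[:,:2].copy()))
E
```

```text
19.8833 [527.91156196  18.45908028 345.50837283]
1677 212.07365 ((591.918701171875, 33.985809326171875), (56.08795166015625, 13.766692161560059), 14.08145523071289)
```

View pics/w7.png

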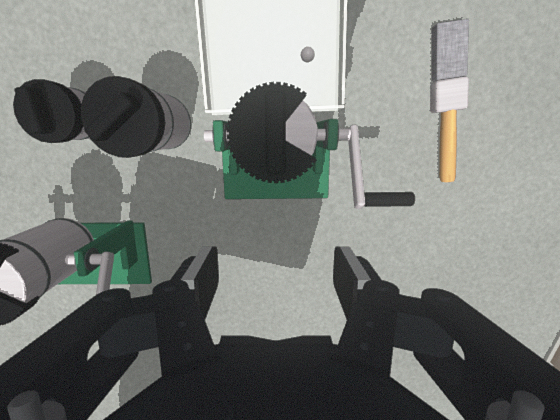

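The cap is shut: the bar heads 14.1° with its top at 212 mm, as at the start. The jar is upright, with its crank pin at (390,199). One ball shows in the tray at (308,54); both were seen there after pouring.

```bash
python3 -c "
from station import workorder
print(workorder.sign_off())"
```

```text
the job is handed in; nothing more can be done
None
```

The job is handed in at about 20 s: both balls are in the tray, the jar is back upright against its stop, and the cap is screwed fully shut.

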